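Clamp a chair bracket in its fixture

TASK

Push the armrest bracket lying in the fixture's channel along until it is fully home against the end stop, sliding it without lifting it. Then push the clamp's handle outwards and down past its dead point so that it snaps into lock with the rubber foot pressing on the bracket. Leave everything else on the bench where it is, and finish clear of everything.

Things in the scene. Friction and masses are not known exactly. Their poses are not given: they have to be found in the camera images.
- fixture: Fixed clamping fixture (mm): aluminium plate spanning x -170..130, y -90..200, top at z 12. Origin on the bench below the bracket's home centre. x runs along the channel to the end stop, y from channel to clamp. Channel y -30..30 between steel rails 10 thick, tops at z 26, x -130..60. Clamp stand (two cheeks) x 0..40, y 55..105, up to z 62
- bracket: Dark steel armrest bracket in the channel, free to slide (mm): plate 110 along x, 56 wide, 10 thick, with an upright flange 6 thick, full width, 40 high at its -x end (outer face at x -55). Origin: centre of its underside. About 0.35 kg, slides with up to 7 N. Starts 24..46 short of home; fully home it touches the end stop, its origin at fixture x 0, y about 0, z 12
- stop_face (a point): middle of the face of the end stop, the steel block closing the channel at fixture x 55, top at z 34 mm; the face looks along the fixture's -x
- lever (a joint): Clamp handle, rad. 0 = open: handle 1.1 above level, leaning to fixture +y. Grows as it swings outwards (+y) and down; 1.1 = locked: level, pointing to +y, on its own end stop. Over-centre spring: below about 0.65 (dead point) it springs back to 0, beyond it snaps to 1.1. Takes up to about 0.7 N m (8 N at 90 mm from the pivot), most near 0.3, falling to nothing at the dead point
- lever_pivot (a point): centre of the handle's hinge, at fixture x 20, y 75, z 55 mm; hinge axis along the fixture's x
- lever_grip (a point): point on the handle's centre line 90 mm from the pivot, moving with it. The black grip is 24 mm wide (along the hinge), 12 mm thick and runs from 50 to 120 mm from the pivot; below it is a narrower steel bar. The side to push is the one facing up and towards the channel
- clamp_foot: Rubber foot, diameter 18 mm, sprung, at the end of the clamp arm that points from the pivot over the channel. Arm and handle move together: foot about 40 mm clear of the bracket when open; when locked it presses on the bracket's plate at fixture x 20, y 0 with about 6 N. Origin: top of the rubber, 10 mm above its face
- bushing: steel tube standing on the fixture plate, diameter 30, height 30; leave alone; origin centre of underside (mm)
- bolt: steel bolt standing head-down on the fixture plate, head diameter 26, height 40; leave alone; origin centre of underside (mm)
- spare_bracket: a second, identical chair armrest bracket lying on the bench off the fixture; leave alone; origin centre of its underside (mm)
- glue_tin: closed tin, diameter 92, height 100; leave alone; origin centre of underside (mm)
- squeeze_bottle: nozzle bottle, diameter 54, height 128; leave alone; origin centre of underside (mm)
- screwdriver: screwdriver lying on the bench; leave alone (mm)
- screw_tray: open wooden tray 160 x 110 x 35 with one divider; leave alone; origin centre of underside (mm)
Mind the look-alikes: they are no part of the job. Leave any blue or turquoise look-alike of the bracket alone.

How it is judged:
On the way, in this order (a step that is already met when the one before it is completed fails the run):
1. the bracket is pushed fully home against the stop while the clamp is open (x of bracket in the frame of fixture above -0.003 m and value of joint lever below 0.3 rad), for 0.2 s.
2. the clamp handle has snapped into lock (value of joint lever above 1.04 rad), for 0.2 s.
At the end, for the whole second after the job is handed in: The bracket lies flat in the channel within 3 mm of the end stop, the handle is locked (joint above 1.04 of 1.1 rad), the clamp foot presses on the bracket with more than 2.5 N, and all is at rest (x of bracket in the frame of fixture between -0.003 and 0.004 m and z of bracket in the frame of fixture below 0.016 m and angle between bracket's own z axis and vertical below 0.06 rad and value of joint lever above 1.04 rad and contact force between clamp_foot and bracket above 2.5 N and linear speed of bracket below 0.02 m/s); the robot touches nothing.
It fails at once if the bracket is lifted more than 12 mm off the fixture plate or tipped more than 0.3 rad (z of bracket in the frame of fixture above 0.024 m or angle between bracket's own z axis and vertical above 0.3 rad).
It fails at once if another thing on the bench or fixture is moved more than 20 mm (distance of any of bushing, bolt, spare_bracket, glue_tin, squeeze_bottle, screwdriver, screw_tray from where it was at the start of the episode above 0.02 m).
It also fails if it takes over 48 s, if anything falls off the work surface, if the arm or the gripper's body presses on something with over 40 N, if the wrist force passes 120 N, or if a joint passes its speed limit or range.

ROBOT

A 6-joint arm with a two-finger parallel gripper is mounted at the origin on the work surface. World frame = base frame: x ahead of the robot, y to its left, z up, the work surface at z = 0. Lengths are in m, angles in rad, forces in N, time in s.
With the tool pointing down it reaches from about 0.35 to 0.775 m from the base axis. Payload 5.5 kg.
Tool frame: the origin (TCP) lies midway between the tips of the shut fingers; the grasp point (between the pads) lies grip_point_offset behind it (grip_point_offset is the distance from the TCP to the grasp point, in m); z points along the fingers, y is the direction in which the jaws open and shut (so a half turn about z gives the same grasp; the last joint's range is limited). The gripper opens to 85 mm and grips with 20 to 120 N. Pads are 22 mm wide; open, the fingers measure 114 mm over their backs; the gripper's body (76 mm by 85 mm) begins 54 mm behind the grasp point. The pads swing forward as they close: fully open they stand 13 mm farther back than shut.
Start: joints at [-1.328, 0.313, 0.046, 1.304, 0, 1.431], TCP at [0.215, -0.533, 0.201] pointing down, gripper open.
Joint ranges: [-2.76, 2.76], [-0.86, 1.69], [-1.03, 1.26], [-2.2, 2.34], [-1.47, 1.5], [-3.14, 3.14]. Speed limits (rad/s): [2.57, 2.57, 3.14, 3.14, 3.14, 3.14].

INTERFACE

Orientations are given as a unit quaternion [w, x, y, z].
In Python, from workcell import * gives the robot as it stands.
- The arm moves only by the tool send_rows, never from a script. Its argument "series" is one flat list of numbers, 7 for each row, row after row: the shift along the tool's x, y, z in cm, then the turn, a rotation vector about the tool's x, y, z in degrees, then the opening, from 0 (shut) to 1 (fully open). A call has 1 to 10 rows; each row is the pose to reach, as a shift and turn from the pose commanded when the call began, along the tool's axes at that moment; what a row does not reach only later rows make up. A row lasts 1/12 s, in which the tool goes at most 41.7 mm and 7.16 degrees, less where a joint would pass 70% of its speed; a pose out of reach is approached as far as the arm can. A call with a gripper value outside its range is refused whole. The fingers move at their own pace and stop on an object; "newtons" is the grip in N (left out, the last holds). Time passes only in rows, so rows that repeat a pose let the fingers close. It gives the time, the measured TCP pose, the force and the opening at its end, in the units of the state.
- get_state(): the state, without advancing time (a new reading comes with each control period).
- read_camera(name): name is "side" or "top"; returns the picture (384x512x3 uint8, blue, green, red); there is no depth.
- camera_info(name): a dict with "K" (3x3 intrinsics, pixels), "D" ([k1, k2, p1, p2, k3] as OpenCV has them; the pictures are not rectified), "xyz" and "attitude" of the camera in the world. Camera axes: x right, y down, z forward; pixel columns grow to the right and rows downward; lengths in m; the calibration is good to about 2 mm. A picture is of the moment at which its call begins. camera_info takes no time and is no camera call.
- hand_in(): hands the job in, once; it reports no verdict.
Trained networks look in the newest picture that a camera, given by its name, has taken for a name from the list of things; names that differ only in an ending like _2 or _b are one class to them, and where a whole thing is asked for, a point or a joint stands for the part that bears it (a point fixed in the world has none). Each returns a list of dicts, best first, with "p" (0 to 1); they miss things now and then, are a little off and sometimes report something else, mostly with a low value. They report only what shows in the picture. A call takes as long as a camera call. They do not tell look-alikes from the thing itself.
- silhouettes(camera, label): "pixels" (384x512 bool, what is visible of it) and "box" ([left, top, width, height] in pixels, round what is visible of it).
The state is a dict: "clock": time; "joint_pos": joint angles; "qvel": joint speeds; "tau": joint torques, N m; "tcp_pos": TCP position; "orientation": TCP orientation; "wrist_force": force on the tool from outside, world axes, zero at the start; "ft_torque": the same for the moment, N m; "finger_gap": finger opening in m.
Only numpy, scipy, OpenCV 4.12 (cv2) and the standard library are available. Lean on these libraries where they do the work, as an engineer would, in place of code of your own. Each camera call takes 0.05 s, during which the arm holds its last target. There are 200 camera calls.

## Working session

There is one attempt and no reset: what is moved stays moved. The work goes in short steps, Python scripts to look and compute and a tool call to move; the robot and the scene stay as the last step left them, time stands still between calls to the robot, and variables do not carry over. Pictures are saved under pics/ and viewed, about 8 in all and at most 12, crops included, and the job is handed in when it is done.

Besides the shell and the picture viewer there is one more tool, called after "Emit:" as name(argument=value, ...), one argument or row to a line, values as JSON. send_rows: Moves the arm, as the interface text tells. Its arguments: {"type":"object","properties":{"series":{"type":"array"},"newtons":{"type":"number"}},"required":["series"]}

```bash
mkdir -p pics; ls; python3 - <<'E'
from workcell import *
import cv2
for n in("top","side"):
    cv2.imwrite(f"pics/{n}0.png",read_camera(n)); print(n,camera_info(n))
print(get_state())
E
```

```text
pics
top {'K': array([[391.3272141 ,   0.        , 254.29415638],
       [  0.        , 391.3272141 , 187.77123698],
       [  0.        ,   0.        ,   1.        ]]), 'D': array([-0.0638087,  0.       ,  0.       ,  0.       ,  0.       ]), 'xyz': array([ 0.3513392 , -0.0211359 ,  1.44494852]), 'attitude': array([-0.02173182,  0.71323573, -0.6997747 ,  0.03373261])}
side {'K': array([[408.03339263,   0.        , 255.21435146],
       [  0.        , 408.03339263, 185.44190684],
       [  0.        ,   0.        ,   1.        ]]), 'D': array([-0.04426524,  0.        ,  0.        ,  0.        ,  0.        ]), 'xyz': array([ 0.0469064 , -1.11749758,  0.88828252]), 'attitude': array([-0.4679076 ,  0.86607963, -0.15224149,  0.08826716])}
{'clock': 0.1, 'joint_pos': array([-1.32758651e+00,  3.13934228e-01,  4.50696827e-02,  1.30357696e+00,
        1.93401422e-06,  1.43118109e+00]), 'qvel': array([-0.00042498, -0.00161962,  0.00175677, -0.00036156,  0.00040927,
        0.00184783]), 'tau': array([ 1.66109425e-03, -4.81724060e+01,  2.99245030e+01,  1.26807674e-02,
       -2.25051508e-04,  2.07112897e-06]), 'tcp_pos': array([ 0.21464739, -0.53288801,  0.19978362]), 'orientation': array([-8.21535398e-04,  9.81736156e-01,  1.90245747e-01, -4.16231017e-05]), 'wrist_force': array([-1.06668676, -0.09975391, -0.28119785]), 'ft_torque': array([ 0.03089647, -0.01600023, -0.02075799]), 'finger_gap': 0.08523981741698673}
```

View pics/top0.png

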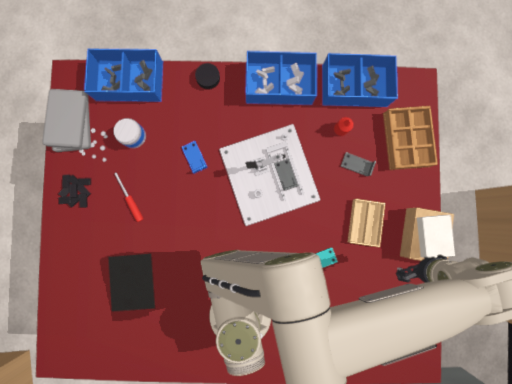

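View pics/side0.png

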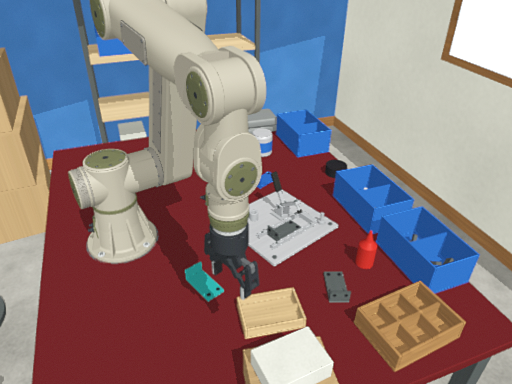

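The top view shows the fixture as a white plate around (270,174), with the dark bracket at about (286,173) and the black grip at about (252,165). The side view shows the fixture at about (290,225), partly hidden behind the arm. Next I'll enlarge both views and run the networks.

```bash
cat > h.py <<'E'
from workcell import *
import numpy as np, cv2
from scipy.spatial.transform import Rotation as R
def rot(q): q=np.asarray(q); return R.from_quat(q[[1,2,3,0]])
def proj(n,P):
    c=camera_info(n); r=rot(c["attitude"]).inv()
    return cv2.projectPoints(r.apply(np.atleast_2d(P)-c["xyz"]).reshape(-1,1,3),np.zeros(3),np.zeros(3),c["K"],c["D"])[0][:,0]
def unproj(n,uv,z):
    c=camera_info(n); u=cv2.undistortPoints(np.float64(np.atleast_2d(uv)).reshape(-1,1,2),c["K"],c["D"])[:,0]
    d=rot(c["attitude"]).apply(np.c_[u,np.ones(len(u))]); return c["xyz"]+d*((z-c["xyz"][2])/d[:,2])[:,None]
E
python3 - <<'E'
from h import *
t=cv2.imread("pics/top0.png"); s=cv2.imread("pics/side0.png")
a=cv2.resize(t[115:235,210:330],(560,560),interpolation=cv2.INTER_CUBIC)
cv2.imwrite("pics/topc.png",a)
cv2.imwrite("pics/sidec.png",cv2.resize(s[160:270,230:350],(720,660)[:0] or (650,596),interpolation=cv2.INTER_CUBIC))
for n in("top","side"):
    for l in("fixture","bracket","lever","clamp_foot","bushing","bolt","spare_bracket"):
        for d in silhouettes(n,l)[:3]:
            ys,xs=np.nonzero(d["pixels"]); print(n,l,round(d["p"],2),d["box"],xs.mean().round(1),ys.mean().round(1),len(xs))
            if l=="fixture" and d["p"]>.5: 
                np.save(f"fix_{n}.npy",d["pixels"])
                c=max(cv2.findContours(d["pixels"].astype(np.uint8),0,1)[0],key=cv2.contourArea)
                b=cv2.boxPoints(cv2.minAreaRect(c)); print(b, unproj(n,b,.012).round(4))
E
```

```text
top fixture 0.58 [224.0, 122.2, 95.2, 102.8] 267.9 174.4 5670
[[219.00005 148.00002]
 [294.60004 122.8    ]
 [320.2     199.59999]
 [244.60004 224.8    ]] [[ 0.6093  0.0889  0.012 ]
 [ 0.7108 -0.1906  0.012 ]
 [ 0.4253 -0.288   0.012 ]
 [ 0.3281 -0.0116  0.012 ]]
top fixture 0.57 [344.8, 198.2, 36.6, 46.3] 366.0 222.2 1393
[[347.15387 241.76926]
 [352.58466 198.32309]
 [384.95386 202.36923]
 [379.52307 245.8154 ]] [[ 0.2724 -0.3886  0.012 ]
 [ 0.4323 -0.4086  0.012 ]
 [ 0.4195 -0.5304  0.012 ]
 [ 0.259  -0.5094  0.012 ]]
top fixture 0.18 [247.0, 161.2, 16.5, 7.9] 253.9 164.1 104
top bracket 0.65 [278.8, 158.6, 19.4, 34.5] 286.0 175.3 453
top bracket 0.63 [255.4, 188.3, 7.7, 10.2] 257.6 193.0 55
top bracket 0.62 [182.6, 143.7, 23.4, 30.5] 194.2 156.4 464
top lever 0.34 [256.3, 188.1, 5.6, 11.0] 257.6 193.3 28
top bushing 0.52 [257.0, 189.3, 3.7, 8.0] 258.1 193.1 19
top bolt 0.71 [114.7, 121.8, 28.9, 26.1] 129.8 133.5 791
top spare_bracket 0.7 [339.1, 150.6, 34.7, 29.7] 356.6 163.7 550
side fixture 0.62 [246.6, 174.6, 92.0, 88.7] 284.4 224.3 3836
[[225.86143 225.21918]
 [274.06073 169.45923]
 [338.55133 225.20538]
 [290.35205 280.96533]] [[ 0.3397 -0.0611  0.012 ]
 [ 0.6373  0.2276  0.012 ]
 [ 0.7042 -0.1906  0.012 ]
 [ 0.4411 -0.3706  0.012 ]]
side bracket 0.79 [183.2, 262.2, 40.2, 37.5] 202.1 282.1 666
side bracket 0.66 [257.5, 172.8, 14.4, 12.5] 264.9 180.0 127
side bracket 0.61 [267.6, 222.6, 33.3, 19.0] 282.4 230.1 410
side lever 0.68 [269.9, 172.5, 15.5, 33.6] 277.4 185.8 192
side lever 0.27 [356.9, 232.1, 21.4, 38.8] 366.0 252.4 519
side bushing 0.5 [248.7, 211.1, 9.2, 10.7] 253.5 215.0 76
side spare_bracket 0.91 [323.5, 275.6, 26.6, 26.2] 335.6 286.5 566
```

View pics/topc.png

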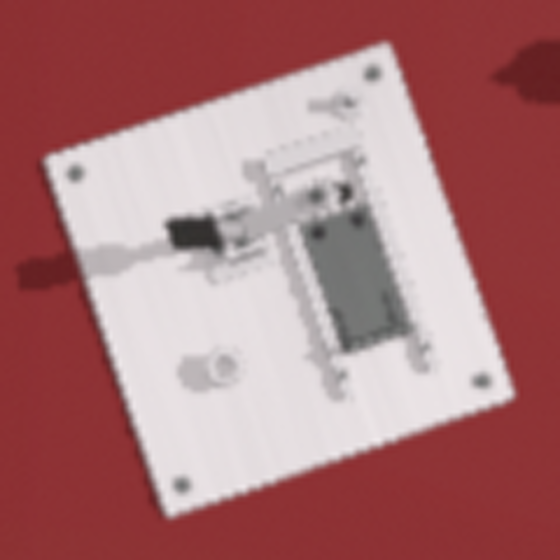

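View pics/sidec.png

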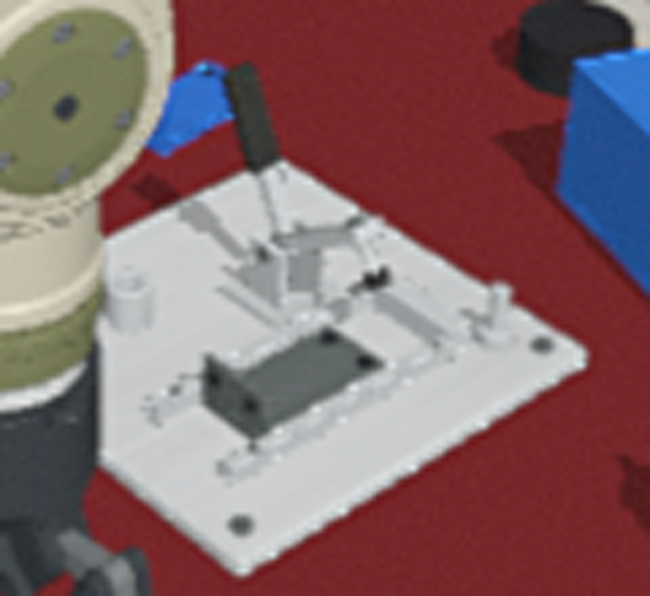

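The crops show the plate corners at about (43,157), (390,42), (515,397) and (168,518). The end stop is at the top, so fixture +x points image-up and slightly left. The clamp and open handle (205,235) are on the +y side. The bushing stands at (220,368) and the bolt at (345,103). The bracket is the dark part, and its flange is at (375,340). I'll fit the fixture and bracket poses next.

```bash
cat > fit.py <<'E'
from h import *
from scipy.optimize import least_squares
im=cv2.imread("pics/top0.png")
g=cv2.resize(im[110:240,205:335,1],None,fx=8,fy=8,interpolation=cv2.INTER_CUBIC)
m=(g>125).astype(np.uint8)
m=cv2.morphologyEx(m,3,np.ones((60,60)))
c=max(cv2.findContours(m,0,1)[0],key=cv2.contourArea)[:,0]
uv=(c+.5)/8-.5+[205,110]; W=unproj("top",uv,.012)[:,:2]
def loc(p,P): a=p[2]; d=P-p[:2]; return d@np.array([[np.cos(a),-np.sin(a)],[np.sin(a),np.cos(a)]])
def res(p):
    L=loc(p,W); o=np.c_[L[:,0]+.17,.13-L[:,0],L[:,1]+.09,.2-L[:,1]]; return np.abs(o).min(1)*1000
s=least_squares(res,[.45,-.1,.33],loss="soft_l1"); print(s.x, np.median(res(s.x)), np.percentile(res(s.x),90))
np.save("fix.npy",s.x)
E
python3 fit.py; cat >> h.py <<'E'
def w2f(P): x,y,a=np.load("fix.npy"); return (np.atleast_2d(P)-[x,y,0])@R.from_euler("z",a).as_matrix()
def f2w(P): x,y,a=np.load("fix.npy"); return np.atleast_2d(P)@R.from_euler("z",a).as_matrix().T+[x,y,0]
E
python3 - <<'E'
from h import *
t=cv2.imread("pics/top0.png"); s=cv2.imread("pics/side0.png")
for n in("top","side"):
    for d in silhouettes(n,"bracket")[:3]:
        ys,xs=np.nonzero(d["pixels"]); L=w2f(unproj(n,np.c_[xs,ys],.022))
        print(n,d["p"].__round__(2),np.percentile(L[:,0],[1,50,99]).round(4),np.percentile(L[:,1],[1,50,99]).round(4))
e=np.array([0,np.cos(1.1),np.sin(1.1)])
P={ "pl":[[-.17,-.09,.012],[.13,-.09,.012],[.13,.2,.012],[-.17,.2,.012]],"rail":[[-.13,.03,.026],[.06,.03,.026],[.06,-.03,.026],[-.13,-.03,.026]],
"lever":[[.02,.075,.055],np.array([.02,.075,.055])+e*.05,np.array([.02,.075,.055])+e*.12],"stop":[[.055,-.03,.034],[.055,.03,.034]]}
b=-.035
P["br"]=[[b-.055,-.028,.052],[b-.055,.028,.052],[b-.055,.028,.012],[b-.055,-.028,.012]]
P["bp"]=[[b-.049,-.028,.022],[b+.055,-.028,.022],[b+.055,.028,.022],[b-.049,.028,.022]]
out=[]
for n,i,(x0,y0) in(("top",t,(215,120)),("side",s,(235,165))):
    k=4 if n=="top" else 4; v=cv2.resize(i[y0:y0+110,x0:x0+100],None,fx=k,fy=k,interpolation=cv2.INTER_CUBIC)
    for j,(nm,p) in enumerate(P.items()):
        q=((proj(n,f2w(p))+.5-[x0,y0])*k).astype(int)
        cv2.polylines(v,[q.reshape(-1,1,2)],nm in("pl","rail","br","bp"),[(0,255,0),(255,0,0),(0,0,255),(255,0,255),(0,255,255),(255,255,0)][j],1)
    out.append(v)
cv2.imwrite("pics/ov.png",np.hstack(out))
E
```

```text
[ 0.55361902 -0.14459143  0.34936232] 1.115085560820711 1.5979920690508687
top 0.65 [-0.0958 -0.0458  0.0099] [-0.0276  0.0003  0.0304]
top 0.63 [-0.0872 -0.0717 -0.0573] [0.1065 0.1199 0.1341]
top 0.62 [0.0767 0.1306 0.1841] [0.2659 0.2964 0.327 ]
side 0.79 [-0.4157 -0.3873 -0.3579] [-0.0874 -0.0228  0.0462]
side 0.66 [0.0621 0.1133 0.1557] [0.244  0.27   0.3062]
side 0.61 [-0.1047 -0.0523  0.012 ] [-0.0282  0.0005  0.0415]
```

View pics/ov.png

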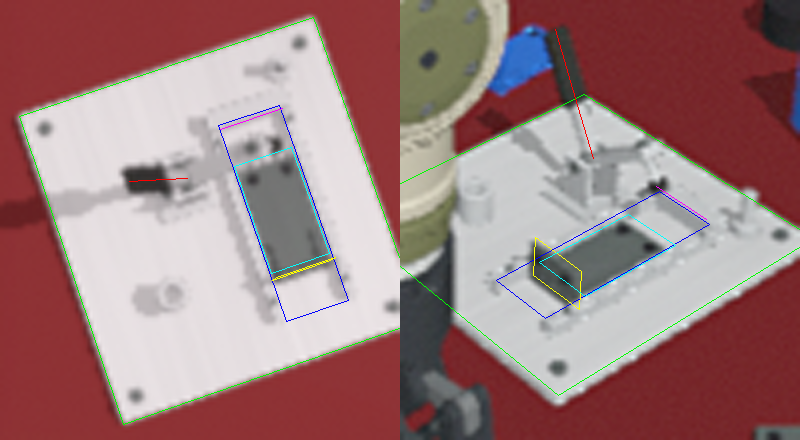

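The overlay fits to within a few mm in both views, and the bracket origin is at about x=-38 mm. I'll approach behind the flange with the fingers shut.

```bash
cat >> h.py <<'E'
def go(F,tilt=0):
    s=get_state(); q=rot(s["orientation"]); T=f2w(F)[0]
    Rd=R.from_euler("z",np.load("fix.npy")[2])*R.from_euler("x",np.pi)
    print("tcp fix mm",(w2f(s["tcp_pos"])[0]*1000).round(1),"F",s["wrist_force"].round(1),"gap",round(s["finger_gap"],4),"t",s["clock"])
    print("shift cm",(q.inv().apply(T-s["tcp_pos"])*100).round(2),"rot deg",np.degrees((q.inv()*Rd).as_rotvec()).round(2))
E
python3 -c "
from h import *
go([-.125,0,.10])"
```

```text
tcp fix mm [-451.5 -249.4  200.6] F [0.2 0.  0.3] gap 0.0857 t 0.9
shift cm [ 33.46 -23.83  10.06] rot deg [0.01 0.   1.92]
```

Emit:
send_rows(
  series=[8, -5.7, 0, 0, 0, 1.9, 0, 16, -11.4, 0, 0, 0, 1.9, 0, 24, -17, 2, 0, 0, 1.9, 0, 33.4, -23.8, 4, 0, 0, 1.9, 0, 33.4, -23.8, 6, 0, 0, 1.9, 0, 33.4, -23.8, 8, 0, 0, 1.9, 0, 33.4, -23.8, 10, 0, 0, 1.9, 0, 33.4, -23.8, 10, 0, 0, 1.9, 0, 33.4, -23.8, 10, 0, 0, 1.9, 0, 33.4, -23.8, 10, 0, 0, 1.9, 0],
  newtons=40,
)

```text
clock: 1.73
tcp_pos: [0.4311, -0.1949, 0.1047]
orientation: [0.0, 0.985, 0.174, 0.0]
wrist_force: [0.6, -0.6, -0.2]
finger_gap: 0.0001
```

```bash
python3 -c "
from h import *
go([-.125,0,.022])"
```

```text
tcp fix mm [-132.4   -5.3  104.7] F [ 0.6 -0.6 -0.2] gap 0.0001 t 1.7333
shift cm [ 0.73 -0.54  8.27] rot deg [ 0.06 -0.04  0.01]
```

Emit:
send_rows(
  series=[0, 0, 0, 0, 0, 0, 0, 0, 0, 0, 0, 0, 0, 0],
)

```text
clock: 1.9
tcp_pos: [0.4303, -0.1941, 0.1041]
orientation: [-0.001, 0.984, 0.176, -0.001]
wrist_force: [0.3, -0.4, 0.4]
finger_gap: -0.0002
```

```bash
python3 -c "
from h import *
go([-.125,0,.022])
import cv2
i=read_camera('top')[110:240,200:340];j=read_camera('side')[150:280,225:365]
cv2.imwrite('pics/a.png',cv2.resize(np.hstack([i,j]),None,fx=2.8,fy=2.8,interpolation=2))"
```

```text
tcp fix mm [-132.8   -4.3  104.1] F [ 0.3 -0.4  0.4] gap -0.0002 t 1.9
shift cm [ 0.8  -0.41  8.21] rot deg [-0.09  0.08  0.29]
```

View pics/a.png

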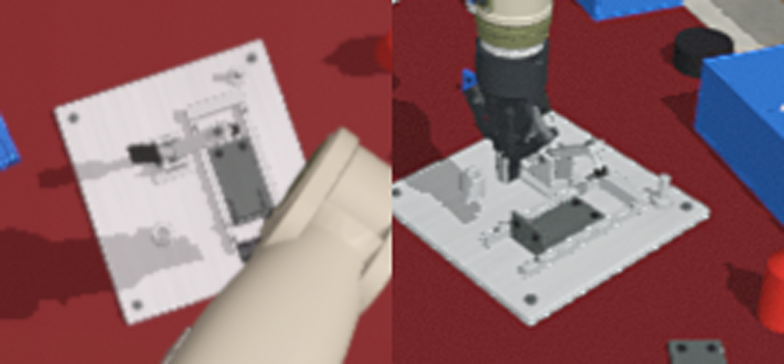

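The fingers are shut at side pixel (268,214), above the rear end of the channel and behind the flange. Nothing has been disturbed, so I'm going down.

Emit:
send_rows(
  series=[0.5, -0.4, 1, 0, 0, 0, 0, 0.5, -0.4, 3, 0, 0, 0, 0, 0.5, -0.4, 5, 0, 0, 0, 0, 0.5, -0.4, 6.5, 0, 0, 0, 0, 0.5, -0.4, 7.5, 0, 0, 0, 0, 0.5, -0.4, 8.1, 0, 0, 0, 0, 0.5, -0.4, 8.1, 0, 0, 0, 0, 0.5, -0.4, 8.1, 0, 0, 0, 0],
)

```text
clock: 2.67
tcp_pos: [0.4334, -0.1918, 0.0241]
orientation: [0.0, 0.985, 0.173, 0.0]
wrist_force: [-0.9, -0.3, -0.3]
finger_gap: -0.0003
```

```bash
python3 -c "
from h import *
go([-.066,0,.022])
s=get_state(); print(proj('side',s['tcp_pos']))"
```

```text
tcp fix mm [-129.1   -3.2   24.1] F [-0.9 -0.3 -0.3] gap -0.0003 t 2.6667
shift cm [ 6.31 -0.33  0.21] rot deg [ 0.01 -0.   -0.08]
[[265.45677551 240.20583784]]
```

Emit:
send_rows(
  series=[0.5, -0.3, 0.1, 0, 0, 0, 0, 1.0, -0.3, 0.2, 0, 0, 0, 0, 1.5, -0.3, 0.2, 0, 0, 0, 0, 2.0, -0.3, 0.2, 0, 0, 0, 0, 2.4, -0.3, 0.2, 0, 0, 0, 0, 2.8, -0.3, 0.2, 0, 0, 0, 0, 3.2, -0.3, 0.2, 0, 0, 0, 0, 3.6, -0.3, 0.2, 0, 0, 0, 0, 4.0, -0.3, 0.2, 0, 0, 0, 0, 4.4, -0.3, 0.2, 0, 0, 0, 0],
)

```text
clock: 3.5
tcp_pos: [0.4742, -0.173, 0.0219]
orientation: [0.0, 0.985, 0.174, -0.0]
wrist_force: [0.6, -0.1, 0.3]
finger_gap: 0.0
```

```bash
python3 -c "
from h import *
go([-.066,0,.022])"
```

```text
tcp fix mm [-84.3   0.5  21.9] F [ 0.6 -0.1  0.3] gap 0.0 t 3.5
shift cm [ 1.83  0.05 -0.01] rot deg [0.   0.   0.02]
```

Emit:
send_rows(
  series=[0.3, 0, 0, 0, 0, 0, 0, 0.6, 0, 0, 0, 0, 0, 0, 0.9, 0, 0, 0, 0, 0, 0, 1.2, 0, 0, 0, 0, 0, 0],
)

```text
clock: 3.83
tcp_pos: [0.4853, -0.1689, 0.0219]
orientation: [0.0, 0.985, 0.174, -0.0]
wrist_force: [-0.5, 0.5, -0.3]
finger_gap: -0.0001
```

```bash
python3 -c "
from h import *
go([-.066,0,.022])
i=read_camera('top')[110:240,200:340];j=read_camera('side')[150:280,225:365]
cv2.imwrite('pics/b.png',cv2.resize(np.hstack([i,j]),None,fx=2.8,fy=2.8,interpolation=2))"
```

```text
tcp fix mm [-72.5   0.5  21.9] F [-0.5  0.5 -0.3] gap -0.0001 t 3.8333
shift cm [ 0.65  0.05 -0.01] rot deg [0.   0.   0.01]
```

View pics/b.png

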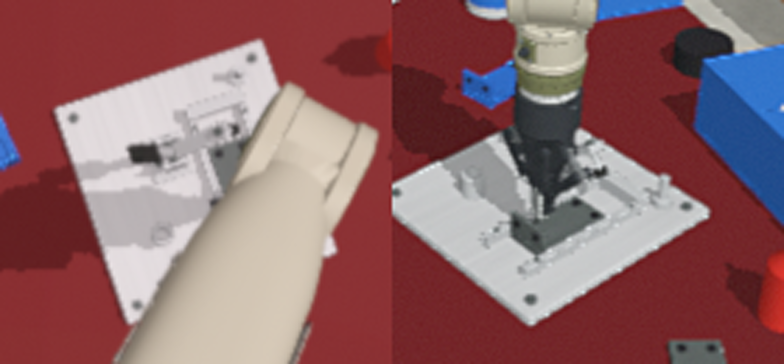

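The fingers reach (545,215) in the side crop and the bracket has not moved, which disagrees with the reported TCP. I'll check the projection against the picture.

```bash
python3 -c "
from h import *
s=get_state();print(s['tcp_pos'],rot(s['orientation']).as_matrix().round(3))
for n,o in(('side',(225,150)),('top',(200,110))):
  for p in ([-.1328,-.0043,.104],[-.0725,0,.0219],[-.093,.028,.052],[-.093,-.028,.052],[-.093,-.028,.012],[-.0615,.014,.022]):
    u=proj(n,f2w(p))[0]; print(n,p,u.round(1),((u-o)*2.8+[392*(n=='side'),0]).round())
j=cv2.imread('pics/b.png')[120:290,392+60:392+280]
cv2.imwrite('pics/b2.png',cv2.resize(read_camera('side')[195:250,250:320],None,fx=10,fy=10,interpolation=2))
"
```

```text
[ 0.48557211 -0.16901215  0.02198792] [[ 0.939  0.343  0.   ]
 [ 0.343 -0.939 -0.   ]
 [ 0.     0.    -1.   ]]
side [-0.1328, -0.0043, 0.104] [265.4 221.2] [505. 199.]
side [-0.0725, 0, 0.0219] [277.7 233. ] [539. 232.]
side [-0.093, 0.028, 0.052] [267.6 224.2] [511. 208.]
side [-0.093, -0.028, 0.052] [279.3 232.7] [544. 232.]
side [-0.093, -0.028, 0.012] [278.8 242.2] [543. 258.]
side [-0.0615, 0.014, 0.022] [277.2 229.6] [538. 223.]
top [-0.1328, -0.0043, 0.104] [298.1 196.4] [275. 242.]
top [-0.0725, 0, 0.0219] [288.6 182.4] [248. 203.]
top [-0.093, 0.028, 0.052] [284.  189.6] [235. 223.]
top [-0.093, -0.028, 0.052] [298.7 184.5] [276. 209.]
top [-0.093, -0.028, 0.012] [297.3 185.5] [272. 211.]
top [-0.0615, 0.014, 0.022] [284.  180.8] [235. 198.]
```

View pics/b2.png

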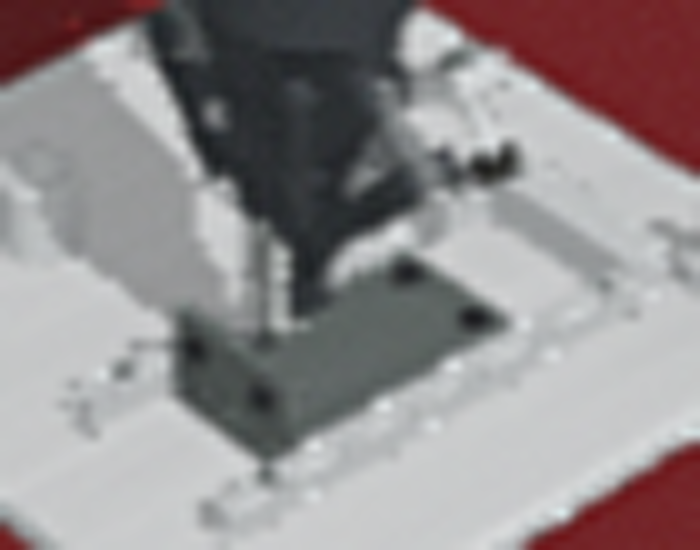

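```bash
python3 -c "
from h import *
p=np.array([.21465,-.53289,.19978]);q=rot([-8.2e-4,.98174,.19025,0])
P=[p+q.apply(v) for v in ([0,0,0],[0,.05,-.013],[0,-.05,-.013],[0,0,-.1])]
for n in('top','side'): print(n,proj(n,P).round(1).tolist())
t=cv2.imread('pics/top0.png')[235:305,370:470]; s=cv2.imread('pics/side0.png')[220:310,190:290]
for n,im,o in(('top',t,(370,235)),('side',s,(190,220))):
    for u in proj(n,P): cv2.circle(im,tuple((u-o).round().astype(int)),0,(0,255,0),-1)
cv2.imwrite('pics/c.png',cv2.resize(np.hstack([np.vstack([t,np.zeros((20,100,3),np.uint8)]),s]),None,fx=4,fy=4,interpolation=2))"
```

```text
top [[406.3, 263.8], [422.0, 258.4], [393.6, 270.1], [419.8, 267.6]]
side [[231.2, 298.0], [246.3, 307.6], [216.8, 281.0], [230.1, 264.5]]
```

View pics/c.png

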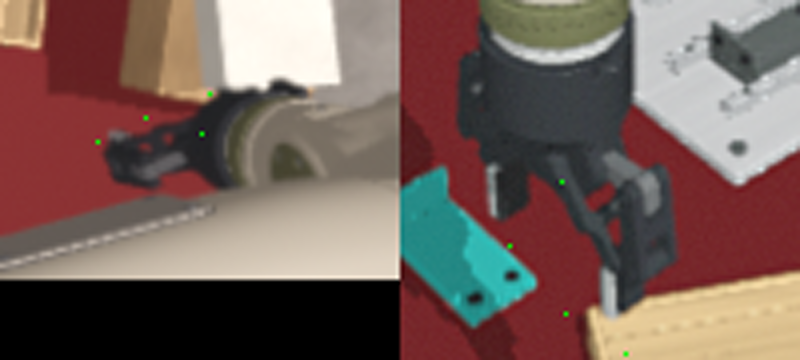

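Emit:
send_rows(
  series=[-1.5, 0, 0, 0, 0, 0, 0, -3, 0, 0, 0, 0, 0, 0, -4.5, 0, 0, 0, 0, 0, 0, -6, 0, 0, 0, 0, 0, 0, -6, 0, 0, 0, 0, 0, 0, -6, 0, 0, 0, 0, 0, 0],
)

```text
clock: 4.48
tcp_pos: [0.4284, -0.1897, 0.0221]
orientation: [0.0, 0.985, 0.173, 0.0]
wrist_force: [0.3, 0.9, 0.2]
finger_gap: 0.0003
```

```bash
python3 -c "
from h import *
import workcell; print([k for k in dir(workcell) if not k.startswith('__')], getattr(workcell,'grip_point_offset',None))
go([-.13,0,.022]); s=get_state()
im=read_camera('side')[185:255,235:315].copy()
for v in ([0,0,0],[0,0,-.02],[0,0,-.04]):
    u=proj('side',s['tcp_pos']+rot(s['orientation']).apply(v))[0]; print(u); cv2.circle(im,tuple((u-[235,185]).round().astype(int)),0,(0,255,0),-1)
cv2.imwrite('pics/d.png',cv2.resize(im,None,fx=8,fy=8,interpolation=2))"
```

```text
['MotionError', 'camera_info', 'get_state', 'grip_point_offset', 'hand_in', 'read_camera', 'silhouettes'] 0.0187
tcp fix mm [-133.1    0.5   22.1] F [0.3 0.9 0.2] gap 0.0003 t 4.4833
shift cm [0.31 0.04 0.01] rot deg [ 0.   -0.01 -0.06]
[263.75998302 240.62213942]
[263.89711819 235.84903663]
[264.03650261 230.99322683]
```

View pics/d.png

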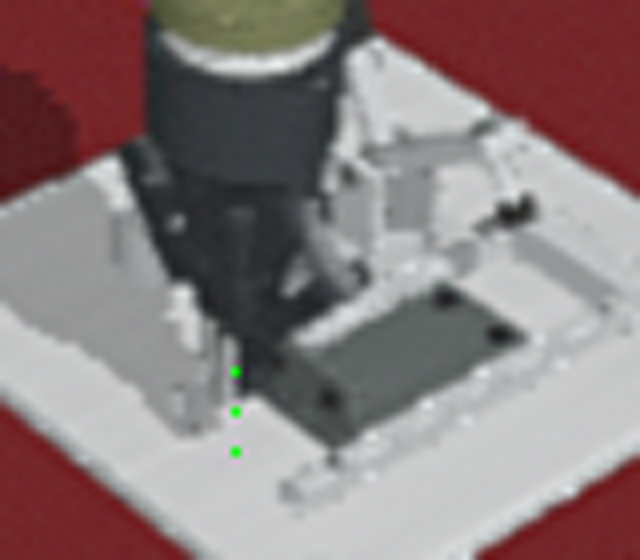

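The tip shows at side (265.4,233.7) while the reported TCP projects to (263.8,240.6). So the real tips are about 30 mm higher than reported, and they passed over the 52 mm flange without touching it. I'll probe downwards behind the flange to find the true height by contact.

Emit:
send_rows(
  series=[0, 0, 0.5, 0, 0, 0, 0, 0, 0, 1.0, 0, 0, 0, 0, 0, 0, 1.5, 0, 0, 0, 0, 0, 0, 2.0, 0, 0, 0, 0, 0, 0, 2.0, 0, 0, 0, 0],
)

```text
clock: 4.95
tcp_pos: [0.4281, -0.1889, 0.0005]
orientation: [-0.001, 0.985, 0.174, -0.001]
wrist_force: [-0.7, -1.0, -0.4]
finger_gap: 0.0002
```

Emit:
send_rows(
  series=[0, 0, 0.3, 0, 0, 0, 0, 0, 0, 0.6, 0, 0, 0, 0, 0, 0, 0.6, 0, 0, 0, 0],
)

```text
clock: 5.2
tcp_pos: [0.4285, -0.1894, -0.0046]
orientation: [-0.0, 0.985, 0.174, -0.0]
wrist_force: [-0.3, 0.6, 0.4]
finger_gap: 0.0002
```

```bash
python3 -c "
from h import *
go([-.13,0,.022]); s=get_state()
im=read_camera('side')[185:255,235:315].copy()
u=proj('side',s['tcp_pos']+rot(s['orientation']).apply([0,0,-.03]))[0]; print(u); cv2.circle(im,tuple((u-[235,185]).round().astype(int)),0,(0,255,0),-1)
cv2.imwrite('pics/e.png',cv2.resize(im,None,fx=8,fy=8,interpolation=2))"
```

```text
tcp fix mm [-132.9    0.7   -4.6] F [-0.3  0.6  0.4] gap 0.0002 t 5.2
shift cm [ 0.29  0.07 -2.66] rot deg [-0.03  0.03  0.02]
[263.78750598 239.76153868]
```

View pics/e.png

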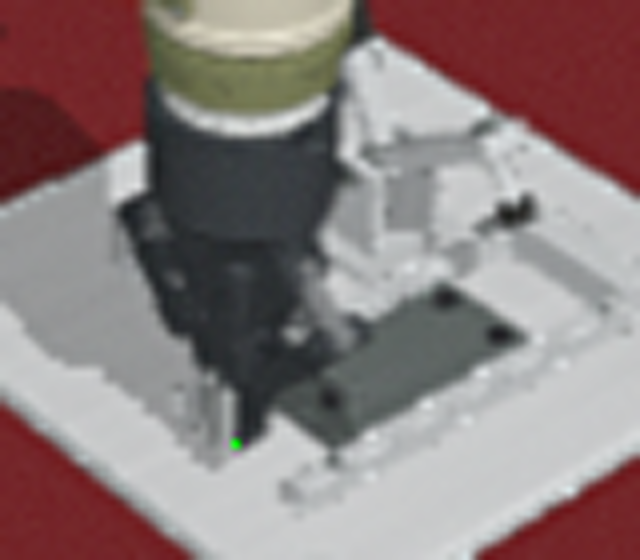

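The reported z is below the plate top and there is still no contact, which confirms the offset. The tip shows at (265.6,240.6), true z about 25 mm, inside the channel behind the flange. Now I'll push slowly and watch the force.

Emit:
send_rows(
  series=[0.4, 0, 0.3, 0, 0, 0, 0, 0.8, 0, 0.3, 0, 0, 0, 0, 1.2, 0, 0.3, 0, 0, 0, 0, 1.6, 0, 0.3, 0, 0, 0, 0, 2.0, 0, 0.3, 0, 0, 0, 0, 2.4, 0, 0.3, 0, 0, 0, 0, 2.8, 0, 0.3, 0, 0, 0, 0, 3.2, 0, 0.3, 0, 0, 0, 0],
)

```text
clock: 5.92
tcp_pos: [0.458, -0.1787, -0.007]
orientation: [0.0, 0.985, 0.174, -0.001]
wrist_force: [-5.9, -2.0, 4.5]
finger_gap: 0.0001
```

Emit:
send_rows(
  series=[0.3, 0, 0, 0, 0, 0, 0, 0.6, 0, 0, 0, 0, 0, 0, 0.9, 0, 0, 0, 0, 0, 0],
)

```text
clock: 6.17
tcp_pos: [0.4666, -0.1756, -0.007]
orientation: [0.0, 0.985, 0.174, -0.001]
wrist_force: [-5.1, -1.7, 4.7]
finger_gap: -0.0003
```

```bash
cat > br.py <<'E'
from h import *
go([-.066,0,-.008])
for n in("top","side"):
    read_camera(n)
    for d in silhouettes(n,"bracket")[:5]:
        ys,xs=np.nonzero(d["pixels"]); L=w2f(unproj(n,np.c_[xs,ys],.022))
        if abs(np.median(L[:,1]))<.05 and abs(np.median(L[:,0]))<.12: print(n,round(d["p"],2),len(xs),(np.percentile(L[:,0],[1,50,99])*1000).round(1),(np.percentile(L[:,1],[1,50,99])*1000).round(1))
E
python3 br.py
```

```text
tcp fix mm [-92.4   0.7  -7. ] F [-5.1 -1.7  4.7] gap -0.0003 t 6.1667
shift cm [2.64 0.07 0.09] rot deg [-0.    0.11 -0.  ]
top 0.78 269 [-58.9 -11.1  19.7] [-27.8   5.8  28.3]
side 0.62 272 [-84.1 -23.3  27.7] [-29.5  -8.8  20.3]
```

Emit:
send_rows(
  series=[0.3, 0, -0.1, 0, 0, 0, 0, 0.6, 0, -0.1, 0, 0, 0, 0, 0.9, 0, -0.1, 0, 0, 0, 0, 1.2, 0, -0.1, 0, 0, 0, 0],
)

```text
clock: 6.7
tcp_pos: [0.4787, -0.1712, -0.0062]
orientation: [-0.0, 0.985, 0.174, -0.0]
wrist_force: [-1.6, -0.9, -2.0]
finger_gap: 0.0003
```

```bash
python3 br.py
```

```text
tcp fix mm [-79.5   0.6  -6.2] F [-1.6 -0.9 -2. ] gap 0.0003 t 6.7
shift cm [1.35 0.06 0.18] rot deg [-0.01  0.01  0.02]
top 0.66 161 [-40.4  -3.9  17.4] [-25.5   7.9  26.8]
side 0.47 255 [-71.4 -11.3  40.3] [-27.4  -8.2  17.9]
```

Emit:
send_rows(
  series=[0.3, 0, 0, 0, 0, 0, 0, 0.6, 0, 0, 0, 0, 0, 0, 0.9, 0, 0, 0, 0, 0, 0, 0.9, 0, 0, 0, 0, 0, 0],
)

```text
clock: 7.23
tcp_pos: [0.4876, -0.1683, -0.0059]
orientation: [0.0, 0.985, 0.174, 0.0]
wrist_force: [-1.8, -1.0, 2.1]
finger_gap: -0.0003
```

Emit:
send_rows(
  series=[0.2, 0, 0, 0, 0, 0, 0, 0.4, 0, 0, 0, 0, 0, 0, 0.4, 0, 0, 0, 0, 0, 0],
)

```text
clock: 7.48
tcp_pos: [0.4911, -0.1669, -0.006]
orientation: [0.0, 0.985, 0.174, 0.0]
wrist_force: [-3.2, -1.0, 2.1]
finger_gap: -0.0
```

```bash
python3 br.py
```

```text
tcp fix mm [-66.4   0.4  -6. ] F [-3.2 -1.   2.1] gap -0.0 t 7.4833
shift cm [0.04 0.04 0.2 ] rot deg [ 0.01 -0.01  0.02]
top 0.49 152 [-25.4  11.2  54.5] [-26.6   6.5  25.5]
side 0.66 273 [-63.7   1.6  54.5] [-29.4 -10.   20.2]
```

Nearly home. Next I'll feel for the stop in 2 mm steps.

Emit:
send_rows(
  series=[0.1, 0, 0, 0, 0, 0, 0, 0.2, 0, 0, 0, 0, 0, 0, 0.2, 0, 0, 0, 0, 0, 0],
)

```text
clock: 7.93
tcp_pos: [0.4911, -0.1668, -0.006]
orientation: [0.001, 0.985, 0.174, -0.002]
wrist_force: [-8.0, -3.2, 5.6]
finger_gap: -0.0001
```

Emit:
send_rows(
  series=[0.1, 0, 0, 0, 0, 0, 0, 0.2, 0, 0, 0, 0, 0, 0, 0.2, 0, 0, 0, 0, 0, 0],
)

```text
clock: 8.18
tcp_pos: [0.491, -0.1669, -0.006]
orientation: [0.001, 0.985, 0.173, -0.003]
wrist_force: [-13.7, -6.8, 10.4]
finger_gap: -0.0002
```

The TCP stopped at x=-66.4, which is the flange at -55 minus the 11 mm finger half-width. The force rose to 15 N without motion, so the bracket is home. I'll hold briefly, back off and rise.

Emit:
send_rows(
  series=[0, 0, 0, 0, 0, 0, 0, 0, 0, 0, 0, 0, 0, 0, -0.8, 0, 0, 0, 0, 0, 0, -1.6, 0, 0, 0, 0, 0, 0, -2.4, 0, 0, 0, 0, 0, 0, -2.4, 0, -4, 0, 0, 0, 0, -2.4, 0, -8, 0, 0, 0, 0, -2.4, 0, -12, 0, 0, 0, 0, -2.4, 0, -15.5, 0, 0, 0, 0, -2.4, 0, -15.5, 0, 0, 0, 0],
)

```text
clock: 9.02
tcp_pos: [0.4761, -0.176, 0.1565]
orientation: [0.004, 0.985, 0.174, 0.005]
wrist_force: [1.2, -0.6, -0.0]
finger_gap: 0.0002
```

Emit:
send_rows(
  series=[0, 0, 0, 0, 0, 0, 0],
)

```text
clock: 9.1
tcp_pos: [0.4739, -0.1748, 0.1516]
orientation: [0.002, 0.985, 0.174, 0.003]
wrist_force: [-0.1, 0.8, -0.2]
finger_gap: -0.0002
```

```bash
python3 br.py; python3 -c "
from h import *
go([.02,.065,.15])"
```

```text
tcp fix mm [-85.3  -1.1 151.6] F [-0.1  0.8 -0.2] gap -0.0002 t 9.1
shift cm [ 1.85 -0.18 15.97] rot deg [ 0.26 -0.26  0.02]
top 0.74 322 [-48.2  -1.6  54.5] [-29.1   0.1  26.5]
side 0.7 393 [-62.5 -11.8  53. ] [-29.4  -0.   46.3]
tcp fix mm [-87.5   1.4 147.3] F [ 0.4 -0.1 -0.3] gap 0.0 t 9.3
shift cm [10.75 -6.35 -0.27] rot deg [-0.13  0.1   0.02]
```

Emit:
send_rows(
  series=[2.7, -1.5, -0.3, 0, 0, 0, 0, 5.4, -3, -0.3, 0, 0, 0, 0, 8, -4.5, -0.3, 0, 0, 0, 0, 10.7, -6, -0.3, 0, 0, 0, 0, 10.7, -6, -0.3, 0, 0, 0, 0, 10.7, -6, -0.3, 0, 0, 0, 0, 10.7, -6, -0.3, 0, 0, 0, 0],
)

```text
clock: 9.88
tcp_pos: [0.5508, -0.0806, 0.1504]
orientation: [-0.001, 0.985, 0.174, -0.001]
wrist_force: [0.5, -0.4, 0.0]
finger_gap: 0.0001
```

```bash
python3 -c "
from h import *
go([.02,.065,.103])
im=read_camera('side'); s=get_state()
e=np.array([0,np.cos(1.1),np.sin(1.1)]);pv=np.array([.02,.075,.055])
u=[proj('side',s['tcp_pos']+[0,0,.031])[0],proj('side',f2w(pv+e*.05))[0],proj('side',f2w(pv+e*.12))[0]]
print(np.round(u,1))
im=im[140:240,230:330].copy()
for a in u: cv2.circle(im,tuple((a-[230,140]).round().astype(int)),0,(0,255,0),-1)
cv2.imwrite('pics/f.png',cv2.resize(im,None,fx=6,fy=6,interpolation=2))
print([(round(d['p'],2),d['box'].__str__()) for d in silhouettes('side','lever')[:3]])"
```

```text
tcp fix mm [ 19.3  61.1 150.4] F [ 0.5 -0.4  0. ] gap 0.0001 t 9.8833
shift cm [ 0.09 -0.38  4.75] rot deg [-0.09  0.15  0.05]
[[287.4 175.1]
 [278.9 190.8]
 [273.4 171.8]]
[(0.68, '[271.8, 174.2, 14.2, 33.0]')]
```

View pics/f.png

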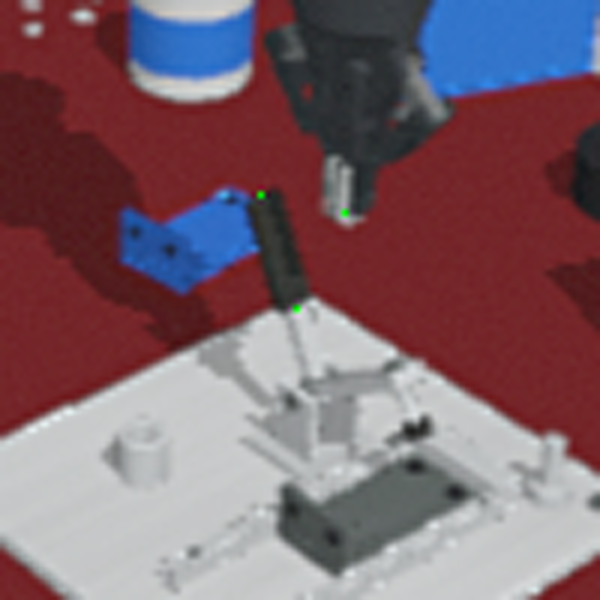

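The tip with the +31 mm correction projects right onto the visible fingertip at (345,213) in the crop. The handle is open, spanning (262,195) to (296,308), and the bracket is home. I'll lower on the channel side of the grip and then sweep the arc.

Emit:
send_rows(
  series=[0.1, -0.4, 1.5, 0, 0, 0, 0, 0.1, -0.4, 3, 0, 0, 0, 0, 0.1, -0.4, 4.5, 0, 0, 0, 0, 0.1, -0.4, 4.8, 0, 0, 0, 0, 0.1, -0.4, 4.8, 0, 0, 0, 0, 0.1, -0.4, 4.8, 0, 0, 0, 0],
)

```text
clock: 10.48
tcp_pos: [0.5513, -0.0774, 0.1044]
orientation: [0.0, 0.985, 0.173, 0.0]
wrist_force: [0.7, 1.5, 0.6]
finger_gap: 0.0003
```

```bash
python3 -c "
from h import *
go([.02,.0937,.1025])"
```

```text
tcp fix mm [ 20.9  63.9 104.4] F [0.7 1.5 0.6] gap 0.0003 t 10.4833
shift cm [-0.09 -2.98  0.19] rot deg [ 0.01 -0.   -0.05]
```

Emit:
send_rows(
  series=[0, -0.8, 0.1, 0, 0, 0, 0, 0, -1.6, 0.2, 0, 0, 0, 0, 0, -2.4, 0.2, 0, 0, 0, 0, 0, -3.0, 0.2, 0, 0, 0, 0, 0, -3.6, 0.5, 0, 0, 0, 0, 0, -3.6, 0.5, 0, 0, 0, 0],
)

```text
clock: 10.98
tcp_pos: [0.5396, -0.0422, 0.0997]
orientation: [0.001, 0.985, 0.175, 0.001]
wrist_force: [-0.5, -2.5, 6.6]
finger_gap: 0.0001
```

```bash
cat > lv.py <<'E'
from h import *
from scipy.optimize import minimize_scalar
go([.02,.0937,.1025]); pv=np.array([.02,.075,.055])
for n in("side","top"):
    read_camera(n)
    for d in silhouettes(n,"lever")[:1]:
        ys,xs=np.nonzero(d["pixels"]); P=np.c_[xs,ys]
        f=lambda t: np.linalg.norm(P.mean(0)-proj(n,f2w(pv+.08*np.array([0,np.cos(1.1-t),np.sin(1.1-t)])))[0])
        ts=np.linspace(0,1.1,56); v=[f(t) for t in ts]; print(n,round(d["p"],2),d["box"],"lever~",ts[np.argmin(v)].round(2),min(v).round(1))
E
python3 lv.py
```

```text
tcp fix mm [ 21.9 101.   99.7] F [-0.5 -2.5  6.6] gap 0.0001 t 10.9833
shift cm [-0.19  0.73 -0.28] rot deg [ 0.12 -0.07  0.09]
side 0.43 [272.8, 172.5, 12.5, 33.2] lever~ 0.0 6.1
```

Emit:
send_rows(
  series=[-0.1, -0.5, 0.3, 0, 0, 0, 0, -0.2, -1.0, 0.65, 0, 0, 0, 0, -0.2, -1.4, 1.05, 0, 0, 0, 0, -0.2, -1.9, 1.5, 0, 0, 0, 0, -0.2, -2.35, 1.95, 0, 0, 0, 0, -0.2, -2.35, 1.95, 0, 0, 0, 0],
)

```text
clock: 11.68
tcp_pos: [0.5311, -0.0211, 0.0804]
orientation: [0.0, 0.985, 0.174, 0.002]
wrist_force: [2.4, -0.4, 7.7]
finger_gap: -0.0
```

```bash
python3 lv.py
```

```text
tcp fix mm [ 21.2 123.8  80.4] F [ 2.4 -0.4  7.7] gap -0.0 t 11.6833
shift cm [-0.11  3.01 -2.2 ] rot deg [ 0.09 -0.23  0.04]
side 0.7 [264.2, 174.3, 21.5, 31.5] lever~ 0.6 5.3
```

Emit:
send_rows(
  series=[-0.1, -0.45, 0.5, 0, 0, 0, 0, -0.1, -0.85, 1.05, 0, 0, 0, 0, -0.1, -1.15, 1.6, 0, 0, 0, 0, -0.1, -1.45, 2.15, 0, 0, 0, 0, -0.1, -1.7, 2.75, 0, 0, 0, 0, -0.1, -1.9, 3.35, 0, 0, 0, 0, -0.1, -1.9, 3.35, 0, 0, 0, 0],
)

```text
clock: 12.47
tcp_pos: [0.5197, -0.0033, 0.0439]
orientation: [-0.001, 0.985, 0.174, -0.002]
wrist_force: [-0.8, -0.2, 0.0]
finger_gap: 0.0
```

```bash
python3 lv.py
```

```text
tcp fix mm [ 16.5 144.4  43.9] F [-0.8 -0.2  0. ] gap 0.0 t 12.4667
shift cm [ 0.33  5.06 -5.87] rot deg [-0.12  0.21  0.04]
side 0.63 [260.7, 188.5, 25.8, 24.5] lever~ 1.1 4.3
```

The force dropped to zero past the dead point, so the handle has snapped over. I'll retreat upwards and away, then verify.

Emit:
send_rows(
  series=[0, 0, -3, 0, 0, 0, 0, 0, 0, -7, 0, 0, 0, 0, 0, 0, -11, 0, 0, 0, 0, 0, 0, -15, 0, 0, 0, 0, -4, 0, -16, 0, 0, 0, 0, -8, 0, -16, 0, 0, 0, 0, -12, 0, -16, 0, 0, 0, 0, -16, 0, -16, 0, 0, 0, 0, -16, 0, -16, 0, 0, 0, 0, -16, 0, -16, 0, 0, 0, 0],
)

```text
clock: 13.5
tcp_pos: [0.3702, -0.0593, 0.2067]
orientation: [0.001, 0.985, 0.173, 0.001]
wrist_force: [1.2, 0.6, 0.9]
finger_gap: 0.0003
```

```bash
python3 lv.py; python3 br.py; python3 - <<'E'
from h import *
im=read_camera("side"); pv=np.array([.02,.075,.055])
# darkness of grip centreline for hypothesised lever angles, offset searched +-3 px
g=cv2.cvtColor(im,cv2.COLOR_BGR2GRAY).astype(float); b=np.zeros
for t in (0,.4,.65,.9,1.0,1.05,1.1):
    P=[pv+r*np.array([0,np.cos(1.1-t),np.sin(1.1-t)]) for r in np.linspace(.055,.115,15)]
    u=proj("side",f2w(P)); best=min((np.mean([g[int(round(y+dy)),int(round(x+dx))] for x,y in u]),dx,dy) for dx in range(-3,4) for dy in range(-3,4))
    print(t,np.round(best,1))
for n in("bushing","bolt","spare_bracket","glue_tin","squeeze_bottle","screwdriver","screw_tray"):
    print(n,[(round(d["p"],2),np.round(d["box"])) for d in silhouettes("side",n)[:1]])
cv2.imwrite("pics/g.png",im)
E
```

```text
tcp fix mm [-143.2  142.9  206.7] F [1.2 0.6 0.9] gap 0.0003 t 13.5
shift cm [16.32  4.87 10.44] rot deg [ 0.07 -0.07 -0.14]
side 0.5 [259.7, 189.3, 30.8, 24.0] lever~ 1.1 5.1
top 0.73 [229.3, 164.4, 31.3, 12.5] lever~ 0.82 0.6
tcp fix mm [-140.7  142.5  206.2] F [-0.1  0.6  0.6] gap -0.0 t 13.7
shift cm [ 7.44 14.24 21.44] rot deg [ 0.04 -0.04  0.05]
top 0.59 378 [-51.7  -6.4  54.5] [-29.2  -3.4  26. ]
side 0.69 307 [-61.4 -15.6  51.9] [-26.7  -2.3  38.1]
0 [63.1  3.  -3. ]
0.4 [79.8  3.  -3. ]
0.65 [67.1 -2.   3. ]
0.9 [50.5 -3.   3. ]
1.0 [45.3 -3.   2. ]
1.05 [44.7 -2.   2. ]
1.1 [41.1 -2.   1. ]
bushing [(0.46, array([248., 209.,  10.,  12.]))]
bolt [(0.55, array([318., 215.,   6.,  10.]))]
spare_bracket [(0.74, array([322., 273.,  28.,  28.]))]
glue_tin [(0.97, array([251., 131.,  22.,  24.]))]
squeeze_bottle [(0.77, array([356., 232.,  21.,  40.]))]
screwdriver [(0.5, array([198., 154.,  14.,  14.]))]
screw_tray [(0.57, array([235., 286.,  71.,  53.]))]
```

Emit:
send_rows(
  series=[0, 0, 0, 0, 0, 0, 0, 0, 0, 0, 0, 0, 0, 0, 0, 0, 0, 0, 0, 0, 0],
)

```text
clock: 14.55
tcp_pos: [0.3715, -0.0588, 0.206]
orientation: [0.0, 0.985, 0.174, 0.0]
wrist_force: [1.0, -0.2, -0.5]
finger_gap: -0.0002
```

```bash
python3 -c "
from workcell import *
print(hand_in())"
```

```text
the job is handed in; nothing more can be done
None
```

I pushed the bracket home against the end stop, swung the clamp handle past its dead point until it snapped over, moved clear and handed in at about 14.5 s.

**Bracket:** The pushing force rose to about 15 N with no further motion. After I retreated, the top camera still put the bracket's front edge at x ≈ 54.5 mm, against the stop at 55 mm. The side camera read about 52 mm, which fits the few-mm bias I saw in that camera from the start.

**Handle:** The force fell to zero past the dead point. The side image best matches the locked position (1.1 rad). A cruder estimate from the top camera gave 0.82 rad. I don't trust that one because the view is nearly straight down, and the handle cannot rest between 0.65 and 1.1.

**Other things on the bench:** The arm never registered contact with any of them. I did not measure all their positions before and after. The side-view boxes I could compare (bushing, spare bracket, bottle) matched to within a few pixels.

**Discrepancies:**
- **Tool height:** The reported tool height was about 31 mm lower than where the fingertips really were. My first push therefore passed over the flange without touching it. I found the offset from the images and corrected for it; the later contact points agreed.
- **Not checked:** I could not measure the clamp foot's force on the bracket. I had also used all 12 picture views, so the last checks are numeric only.

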